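# Seat the panel and hold the spring clamp open over its edge

## Task

Push the plywood panel down until it is fully home in its slotted stand. Then take the spring clamp from its rest by its two handles, squeeze it wide open against its spring and hold it, upright, gaping around the middle of the panel's top edge: one jaw on each side, the edge well inside the mouth, the clamp not touching panel or stand, so that I can slip a glue shim in. Finish while holding it there, still squeezed open in the gripper, and leave the other things on the bench where they are.

Things in the scene. Friction and masses are not known exactly. Their poses are not given: they have to be found in the camera images.
- panel (a joint): height of the plywood panel above its fully home position, m: 0 = home, its shoulders resting on the stand; at the start it stands 8 to 15 mm proud, with a gap showing under its shoulders. It slides only straight up and down, held by friction: pushing it down takes about 4 N, and it stays where it is left.
- panel_edge (a point): middle of the upper edge of the upright plywood panel (moves with the panel). The panel is 9 mm thick (point y), 120 mm long (point x, level), z is up; its edge is 115 mm above the bench when home. 70 mm of it stand above the stand.
- stand: wooden stand with a slot, fixed to the bench, 150 mm (x) x 60 mm (y) x 45 mm high, carrying the panel over its middle, axes parallel to the panel's; origin at the centre of its underside.
- rest: wooden rest fixed to the bench, base 90 (x) x 100 (y) x 12 mm, with two posts 12 x 30 mm and 86 mm high, 28 mm apart along x, whose notched tops (notch floor at 80 mm) carry the clamp's pin ends; origin at the centre of its underside.
- clamp: steel spring clamp (built like a clothes-peg, about 90 g, 106 mm tall), standing in the rest, its axes parallel to the rest's, with its handles up and its jaws down; origin on its pivot pin, 84 mm above the bench in the rest; z up towards the handles; y is the line along which handles and jaws move. The pin ends reach 26 mm to either side along x; the clamp lifts straight up out of the rest's notches (6 mm deep). The jaws may spread freely while it stands in the rest.
- clamp_grip (a point): point midway between the two rubber handle ends, 50 mm above the pivot (clamp axes); each handle ends in a round bar, 12 mm thick and 24 mm long along x. Over their outsides the handles measure 60 mm along y at rest, 43 mm at 0.17 rad, 28 mm at 0.30 rad, 24 mm at the stop. While squeezed the handle ends rise by up to 6 mm relative to the pivot.
- clamp_mouth (a point): point midway between the jaw tips, 50 mm below the pivot and 100 mm below clamp_grip (clamp axes). The jaws are 22 mm wide along x. Above the jaw tips the throat is free for some 40 mm.
- clamp_left (a joint): how far each of the clamp's two levers has turned, rad (they turn alike): 0 = shut (gap between jaws 4 mm), 0.17 gap about 19 mm, 0.30 gap about 30 mm, stop at 0.34. Squeezing the handles together along y opens the jaws; each handle must be pushed with about 5 N at the start and 12 N at the stop, and the spring shuts the clamp when let go. Wide open is 0.17 or more; squeezing up to the stop does no harm.
- tape: roll of masking tape lying flat, 68 mm across, 24 mm high; loose, not part of the job; origin at the centre of its underside
- screw_jar: glass jar with a steel lid, 56 mm across, 75 mm high; loose, not part of the job; origin at the centre of its underside
- screwdriver: screwdriver lying on the bench; loose, not part of the job; origin at the centre of its underside
- glue: white glue bottle, 52 mm across, 150 mm high; loose, not part of the job; origin at the centre of its underside
- offcut: wood offcut 90 x 40 x 22 mm lying flat; loose, not part of the job; origin at the centre of its underside
- mug: white mug, 72 mm across, 85 mm high; loose, not part of the job; origin at the centre of its underside
- wrench: wrench lying on the bench; loose, not part of the job; origin at the centre of its underside
Not all that is in view belongs to the job. What is shaped like the clamp but purple is not meant.

How it is judged:
By the outcome, as a careful person would: the job done as asked, in the order asked, and still so for the second after the job is handed in, while the arm keeps its last pose, push and grip.
It also fails if it takes over 51 s, if anything falls off the work surface, if the arm or the gripper's body presses on something with over 40 N, if the wrist force passes 120 N, or if a joint passes its speed limit or range.

## Robot

A 6-joint arm with a two-finger parallel gripper is mounted at the origin on the work surface. World frame = base frame: x ahead of the robot, y to its left, z up, the work surface at z = 0. Lengths are in m, angles in rad, forces in N, time in s.
With the tool pointing down it reaches from about 0.275 to 0.875 m from the base axis. Payload 12.5 kg.
Tool frame: the origin (TCP) lies between the finger pads; the fingertips stand 8 mm ahead of it and the grasp point (between the pads) lies 11 mm behind it; z points along the fingers, x is the direction in which the jaws open and shut, and the axes are right-handed (so a half turn about z gives the same grasp; the last joint's range is limited). The gripper opens to 85 mm and grips with 20 to 120 N. Pads are 22 mm wide; open, the fingers measure 114 mm over their backs; the gripper's body (76 mm by 85 mm) begins 54 mm behind the grasp point. The pads swing forward as they close: fully open they stand 13 mm farther back than shut.
Start: joints at [1.182, 0.351, 1.652, -0, 1.139, -0.085], TCP at [0.164, 0.525, 0.239] pointing down, gripper open.
Joint ranges: [-2.75, 2.75], [-0.79, 2.1], [0.01, 2.65], [-1.57, 4.71], [0.07, 3.14], [-2.87, 2.87]. Speed limits (rad/s): [2.22, 2.22, 2.79, 3.14, 3.14, 3.14].

## Interface

Orientations are given as [roll, pitch, yaw] about the fixed x, y, z axes, in that order (R = Rz(yaw) Ry(pitch) Rx(roll)).
In Python, from rig import bot gives the robot as it stands.
- The arm moves only by the tool play_rows, never from a script. Its arguments are lists of equal length, an entry for each row: "linear": the shift along the tool's x, y, z in cm, a list of three; "twist": the turn, a rotation vector about the tool's x, y, z in degrees, a list of three; "gripper": the opening, from 0 (shut) to 1 (fully open). A call has 1 to 8 rows; each row shifts and turns the commanded pose from where the row before left it, along the tool's axes as they then stand; what a row does not reach is not made up. A row lasts 1/8 s, in which the tool goes at most 62.5 mm and 10.7 degrees, less where a joint would pass 70% of its speed; a pose out of reach is approached as far as the arm can. A call is refused whole if a number of a shift passes 6.25 or a number of a turn 10.7, either way. A call with a gripper value outside its range is refused whole. The fingers move at their own pace and stop on an object; "newtons" is the grip in N (left out, the last holds). Time passes only in rows, so rows that do not move let the fingers close. It gives the time, the measured TCP pose, the force and the opening at its end, in the units of the state.
- bot.state(): the state, without advancing time (a new reading comes with each control period).
- bot.read_camera(name): name is "scene" or "top" or "wrist"; returns (picture, depth): 480x640x3 uint8, red, green, blue; 480x640 float32, m along the optical axis (not along the pixel's ray), 0 where there is no reading.
- bot.calibration(name): a dict with "intrinsics" (3x3 intrinsics, pixels), "origin" and "attitude" of the camera in the world; the wrist camera has in their place "hand_eye" (4x4, takes a point from camera to tool coordinates, whose origin is the TCP and whose axes are the tool frame's). Camera axes: x right, y down, z forward; pixel columns grow to the right and rows downward; lengths in m; the calibration is good to about 2 mm. The wrist camera is an equidistant fisheye: a pixel r from the principal point sees the ray r / f radians off the axis. A picture is of the moment at which its call begins: read the wrist's pose just before it. calibration takes no time and is no camera call.
- bot.hand_in(): hands the job in, once; it reports no verdict.
The state is a dict: "t": time; "joint_pos": joint angles; "joint_velocities": joint speeds; "joint_efforts": joint torques, N m; "position": TCP position; "ee_rot": TCP orientation; "contact_force": force on the tool from outside, world axes, zero at the start; "moment": the same for the moment, N m; "width": finger opening in m.
Only numpy, scipy, OpenCV 4.12 (cv2) and the standard library are available. Lean on these libraries where they do the work, as an engineer would, in place of code of your own. Each camera call takes 0.05 s, during which the arm holds its last target. There are 200 camera calls.

## Working session

There is one attempt and no reset: what is moved stays moved. The work goes in short steps, Python scripts to look and compute and a tool call to move; the robot and the scene stay as the last step left them, time stands still between calls to the robot, and variables do not carry over. Pictures are saved under pics/ and viewed, about 8 in all and at most 12, crops included, and the job is handed in when it is done.

Besides the shell and the picture viewer there is one more tool, called by a JSON object that holds its "method" and its "body". play_rows: Moves the arm, as the interface text tells. Its arguments: {"type":"object","properties":{"linear":{"type":"array"},"twist":{"type":"array"},"gripper":{"type":"array"},"newtons":{"type":"number"}},"required":["linear","twist","gripper"]}

```bash
mkdir -p pics; ls; python3 - <<'E'
from rig import bot
import cv2,numpy as np,json
print(bot.state())
for n in ("scene","top"):
    im,d=bot.read_camera(n); cv2.imwrite(f"pics/{n}0.png",im[...,::-1]); np.savez(f"{n}0.npz",im=im,d=d)
    print(n,bot.calibration(n))
print(bot.calibration("wrist"))
E
```

```text
pics
{'t': 0.0, 'joint_pos': array([ 1.18240689e+00,  3.51253682e-01,  1.65244447e+00,  1.90652179e-05,
        1.13909002e+00, -8.45889797e-02]), 'joint_velocities': array([-0.00074374,  0.00046994, -0.00084577,  0.00120008,  0.00043311,
        0.0004413 ]), 'joint_efforts': array([-8.29245037e-04, -5.06105053e+01, -2.91397852e+01, -1.35879873e-04,
        4.57946677e-03,  1.80344460e-05]), 'position': array([0.16437253, 0.52451923, 0.23874111]), 'ee_rot': array([-3.14147440e+00,  1.18978770e-03,  1.26698796e+00]), 'contact_force': array([ 0.26050626, -0.21110719, -0.59002593]), 'moment': array([-0.0407126 ,  0.02292049,  0.00835421]), 'width': 0.0851017601398607}
scene {'intrinsics': array([[464.89333653,   0.        , 314.5266289 ],
       [  0.        , 464.89333653, 237.6315782 ],
       [  0.        ,   0.        ,   1.        ]]), 'origin': array([0.85262849, 0.51157234, 0.92095598]), 'attitude': array([-2.50254020e+00,  1.34549516e-03,  2.61214310e+00])}
top {'intrinsics': array([[565.13011008,   0.        , 317.65156786],
       [  0.        , 565.13011008, 239.30596315],
       [  0.        ,   0.        ,   1.        ]]), 'origin': array([ 0.26313794, -0.01975409,  1.3569257 ]), 'attitude': array([-2.91929644e+00,  2.31343411e-03, -1.60581683e+00])}
{'intrinsics': array([[371.64829954,   0.        , 321.39583491],
       [  0.        , 371.64829954, 239.34406323],
       [  0.        ,   0.        ,   1.        ]]), 'hand_eye': array([[ 9.99999922e-01, -3.95678516e-04, -4.13489355e-06,
        -6.66731598e-04],
       [ 3.77780823e-04,  9.51553780e-01,  3.07482132e-01,
        -7.85054807e-02],
       [-1.17729500e-04, -3.07482110e-01,  9.51553855e-01,
        -1.33738769e-01],
       [ 0.00000000e+00,  0.00000000e+00,  0.00000000e+00,
         1.00000000e+00]])}
```

View pics/top0.png

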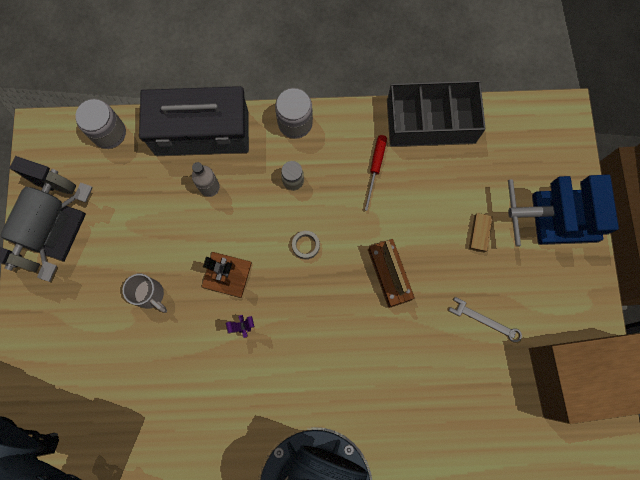

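View pics/scene0.png

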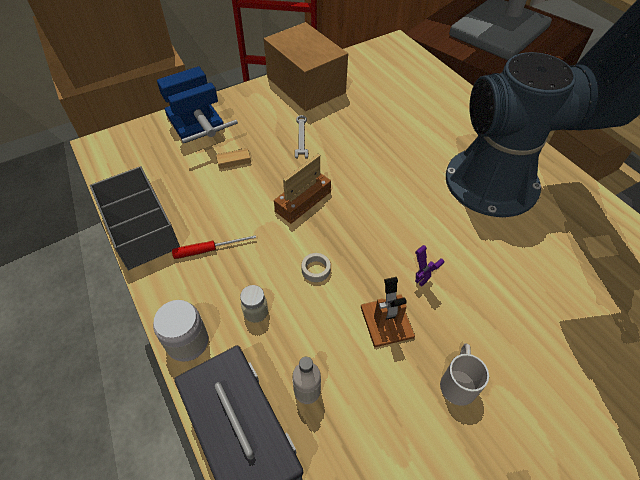

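Top: stand and panel are around (391,272), the rest with the clamp around (227,274), and the purple decoy at (240,326). Scene: panel around (303,185), clamp around (391,300). Next, measure with depth.

```bash
cat > h.py <<'E'
import numpy as np,cv2
from scipy.spatial.transform import Rotation as R
from rig import bot
def pose(a): return R.from_euler('xyz',a).as_matrix()
def cloud(n,d):
    c=bot.calibration(n);K=c['intrinsics']
    v,u=np.mgrid[0:480,0:640]
    P=np.stack([(u-K[0,2])/K[0,0]*d,(v-K[1,2])/K[1,1]*d,d],-1)
    return P@pose(c['attitude']).T+c['origin']
E
python3 - <<'E'
from h import *
np.set_printoptions(precision=4,suppress=True)
def rect(p):
    (c,s,a)=cv2.minAreaRect((p[:,:2]*1000).astype(np.float32)); return np.round(c,1),np.round(s,1),round(a,1)
for n in('top','scene'):
    z=np.load(n+'0.npz');W=cloud(n,z['d']);im=z['im'].astype(int);ok=z['d']>0
    t=W[240,100] if n=='top' else W[260,360]; print(n,'bench',t)
    if n=='top':
        g=lambda u,v:W[v,u]
        print(g(391,272),g(227,274),g(240,326))
        cs=g(391,272)[:2]; cr=g(227,285)[:2]
    for nm,c,rad,bands in(('stand',cs,.11,[(.03,.055),(.075,.2),(.112,.14)]),('rest',cr,.1,[(.006,.02),(.06,.09),(.1,.125),(.115,.16)])):
        m=ok&(np.hypot(W[...,0]-c[0],W[...,1]-c[1])<rad)
        for lo,hi in bands:
            q=m&(W[...,2]>lo)&(W[...,2]<hi); p=W[q]
            if len(p)>5: print(n,nm,lo,hi,len(p),rect(p),'zmed',np.median(p[:,2]),'p95',np.percentile(p[:,2],97),'mean',p.mean(0))
im=cv2.imread('pics/scene0.png');a=cv2.resize(im[260:360,340:460],(480,400),interpolation=3);b=cv2.resize(im[140:240,250:350],(400,400),interpolation=3)
t=cv2.imread('pics/top0.png');c=cv2.resize(t[235:315,185:265],(400,400)[::1],interpolation=3)
cv2.imwrite('pics/c.png',cv2.resize(np.hstack([a,b,c]),(800,250)))
E
```

```text
top bench [ 0.5873  0.5089 -0.0011]
[ 0.4715 -0.1937  0.0655] [0.4802 0.1852 0.0659] [0.3607 0.157  0.0566]
top stand 0.03 0.055 1140 (array([ 475.9, -197.4]), array([150.2,  61.6]), 16.3) zmed 0.044480300909022996 p95 0.04994258154951829 mean [ 0.4698 -0.1933  0.0443]
top stand 0.075 0.2 428 (array([ 475.5, -197. ]), array([119.5,  10.2]), 16.1) zmed 0.12257589486469467 p95 0.13035537833354718 mean [ 0.4741 -0.1956  0.1141]
top stand 0.112 0.14 274 (array([ 475.6, -197.1]), array([119.5,   9.9]), 16.1) zmed 0.1257753945573047 p95 0.13076742218232515 mean [ 0.475  -0.1965  0.1248]
top rest 0.006 0.02 1073 (array([465.1, 182.3]), array([176.7, 173.3]), 81.0) zmed 0.011418037118378077 p95 0.016877515186813796 mean [0.482  0.1898 0.0115]
top rest 0.06 0.09 218 (array([440.8, 184.1]), array([157.1,  50.1]), 13.4) zmed 0.08543896143125829 p95 0.08972988827917915 mean [0.4795 0.1948 0.0826]
top rest 0.1 0.125 88 (array([432.8, 196.5]), array([143.2,  39. ]), 3.6) zmed 0.11198098927760591 p95 0.12352911723711724 mean [0.4706 0.2004 0.1116]
top rest 0.115 0.16 176 (array([489.5, 196.6]), arr
[... 544 characters left out ...]
) zmed 0.1246822781266197 p95 0.12961457008776242 mean [ 0.4778 -0.1942  0.1229]
scene rest 0.006 0.02 1175 (array([456.6, 198.2]), array([116.2, 173.6]), 86.2) zmed 0.012127526822003465 p95 0.01563477381125836 mean [0.4989 0.2078 0.0122]
scene rest 0.06 0.09 389 (array([441.7, 186.5]), array([157.7,  51.6]), 11.9) zmed 0.08088805608772864 p95 0.08934679236748937 mean [0.4862 0.1976 0.0787]
scene rest 0.1 0.125 148 (array([439.2, 181.7]), array([148.2,  48.1]), 17.1) zmed 0.11284046129986175 p95 0.12402432497821021 mean [0.4721 0.1863 0.1124]
scene rest 0.115 0.16 263 (array([489. , 196.4]), array([61. , 25.1]), 73.6) zmed 0.136091650115714 p95 0.14229640141823618 mean [0.4895 0.1934 0.1326]
```

View pics/c.png

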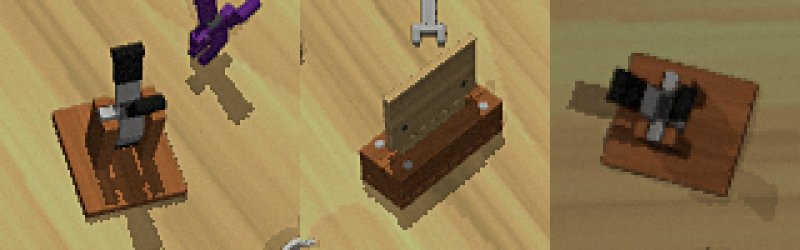

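{"method": "play_rows", "body": {"linear": [[-3.72, 3.2, 0], [-3.72, 3.2, 0], [-3.72, 3.2, 0], [-3.72, 3.2, 0], [-3.72, 3.2, 0], [-3.72, 3.2, 0], [-3.72, 3.2, 0], [-3.72, 3.2, 0]], "twist": [[0, 0, 0], [0, 0, 0], [0, 0, 0], [0, 0, 0], [0, 0, 0], [0, 0, 0], [0, 0, 0], [0, 0, 0]], "gripper": [0, 0, 0, 0, 0, 0, 0, 0], "newtons": 60}}

```text
t: 1.1
position: [0.32, 0.1627, 0.2393]
ee_rot: [3.141, -0.0, 1.267]
contact_force: [0.7, 1.5, -0.7]
width: -0.0005
```

{"method": "play_rows", "body": {"linear": [[-3.72, 3.2, 0], [-3.72, 3.2, 0], [-3.72, 3.2, 0], [-3.72, 3.2, 0], [-3.72, 3.2, 0], [-3.72, 3.2, 0], [-3.72, 3.2, 0], [-3.72, 3.2, 0]], "twist": [[0, 0, 0], [0, 0, 0], [0, 0, 0], [0, 0, 0], [0, 0, 0], [0, 0, 0], [0, 0, 0], [0, 0, 0]], "gripper": [0, 0, 0, 0, 0, 0, 0, 0]}}

```text
t: 2.1
position: [0.4753, -0.1979, 0.239]
ee_rot: [-3.141, -0.0, 1.267]
contact_force: [0.6, 0.3, -0.5]
width: -0.0002
```

{"method": "play_rows", "body": {"linear": [[0, 0, 4], [0, 0, 4], [0, 0, 1.5], [0, 0, 0.4], [0, 0, 0.4], [0, 0, 0.4], [0, 0, 0.3]], "twist": [[0, 0, 0], [0, 0, 0], [0, 0, 0], [0, 0, 0], [0, 0, 0], [0, 0, 0], [0, 0, 0]], "gripper": [0, 0, 0, 0, 0, 0, 0]}}

```text
t: 2.98
position: [0.4756, -0.1965, 0.13]
ee_rot: [3.14, 0.0, 1.267]
contact_force: [0.6, -0.7, 3.7]
width: -0.0001
```

{"method": "play_rows", "body": {"linear": [[0, 0, 0.1], [0, 0, 0.1], [0, 0, 0]], "twist": [[0, 0, 0], [0, 0, 0], [0, 0, 0]], "gripper": [0, 0, 0]}}

```text
t: 3.35
position: [0.4753, -0.1964, 0.1275]
ee_rot: [3.141, 0.0, 1.267]
contact_force: [3.2, -1.9, 3.6]
width: -0.0001
```

Friction is about 4 N; continue to the hard stop.

{"method": "play_rows", "body": {"linear": [[0, 0, 0.1], [0, 0, 0.1], [0, 0, 0.1], [0, 0, 0]], "twist": [[0, 0, 0], [0, 0, 0], [0, 0, 0], [0, 0, 0]], "gripper": [0, 0, 0, 0]}}

```text
t: 3.85
position: [0.4748, -0.1963, 0.1241]
ee_rot: [-3.141, 0.0, 1.267]
contact_force: [1.7, -1.3, 2.2]
width: -0.0002
```

{"method": "play_rows", "body": {"linear": [[0, 0, 0.1], [0, 0, 0]], "twist": [[0, 0, 0], [0, 0, 0]], "gripper": [0, 0]}}

```text
t: 4.1
position: [0.4748, -0.1962, 0.1231]
ee_rot: [-3.141, -0.0, 1.267]
contact_force: [1.0, -0.9, 1.6]
width: 0.0001
```

{"method": "play_rows", "body": {"linear": [[0, 0, 0.1], [0, 0, 0]], "twist": [[0, 0, 0], [0, 0, 0]], "gripper": [0, 0]}}

```text
t: 4.35
position: [0.4749, -0.1963, 0.1229]
ee_rot: [-3.141, 0.0, 1.267]
contact_force: [-2.7, 1.1, 13.1]
width: -0.0001
```

{"method": "play_rows", "body": {"linear": [[0, 0, 0.1], [0, 0, 0]], "twist": [[0, 0, 0], [0, 0, 0]], "gripper": [0, 0]}}

```text
t: 4.6
position: [0.4749, -0.1963, 0.1228]
ee_rot: [3.142, 0.0, 1.267]
contact_force: [-7.4, 2.9, 24.5]
width: -0.0
```

{"method": "play_rows", "body": {"linear": [[0, 0, -1], [0, 0, -5], [0, 0, -5]], "twist": [[0, 0, 0], [0, 0, 0], [0, 0, 0]], "gripper": [0, 1, 1]}}

```text
t: 4.97
position: [0.4743, -0.1959, 0.2321]
ee_rot: [-3.139, -0.0, 1.267]
contact_force: [1.7, -0.3, 0.6]
width: 0.0358
```

{"method": "play_rows", "body": {"linear": [[4.74, -1.3, 0], [4.74, -1.3, 0], [4.74, -1.3, 0], [4.74, -1.3, 0], [4.74, -1.3, 0], [4.74, -1.3, 0], [4.74, -1.3, 0], [4.74, -1.3, 0]], "twist": [[0, 0, 0], [0, 0, 0], [0, 0, 0], [0, 0, 0], [0, 0, 0], [0, 0, 0], [0, 0, 0], [0, 0, -0.6]], "gripper": [1, 1, 1, 1, 1, 1, 1, 1]}}

```text
t: 5.98
position: [0.4885, 0.1982, 0.231]
ee_rot: [-3.14, 0.001, 1.278]
contact_force: [0.0, -0.1, 0.2]
width: 0.0853
```

```bash
python3 - <<'E'
from h import *
s=bot.state();print(s['position'],s['ee_rot'],s['width'])
im,d=bot.read_camera('wrist');cv2.imwrite('pics/w1.png',im[...,::-1])
im,d=bot.read_camera('scene')
for n in('scene','top'):
    im,d=bot.read_camera(n);cv2.imwrite(f'pics/{n}1.png',im[...,::-1]);W=cloud(n,d)
    m=(d>0)&(np.hypot(W[...,0]-.4755,W[...,1]+.1965)<.075)&(W[...,2]>.06)&(W[...,2]<.15)
    p=W[m];print(n,len(p),np.percentile(p[:,2],[90,95,98]),cv2.minAreaRect((p[:,:2]*1000).astype(np.float32)))
# wrist: project expected handle points
c=bot.calibration('wrist');H=c['hand_eye'];K=c['intrinsics'];T=np.eye(4);T[:3,:3]=pose(s['ee_rot']);T[:3,3]=s['position']
im=cv2.imread('pics/w1.png');a=np.radians(73.3)
for s_ in(-1,1):
  for e in(-1,1):
    P=np.array([.4893+s_*.030*np.cos(a)+e*.012*np.sin(a),.1965+s_*.030*np.sin(a)-e*.012*np.cos(a),.137,1])
    q=np.linalg.inv(T@H)@P;th=np.arctan2(np.hypot(q[0],q[1]),q[2]);f=K[0,0]*th/np.hypot(q[0],q[1])
    cv2.circle(im,(int(K[0,2]+f*q[0]),int(K[1,2]+f*q[1])),3,(0,0,255),1)
cv2.imwrite('pics/w1b.png',im)
E
```

```text
[0.48851871 0.19815141 0.23097097] [-3.14038047e+00  8.31474965e-04  1.27768953e+00] 0.08530139032997267
scene 699 [0.11546431 0.11664473 0.11743311] ((475.6807861328125, -196.26144409179688), (122.76287078857422, 13.787026405334473), 15.320638656616211)
top 434 [0.11680572 0.11799869 0.11872292] ((475.6734619140625, -196.9401397705078), (120.33129119873047, 10.195670127868652), 15.955397605895996)
```

View pics/w1b.png

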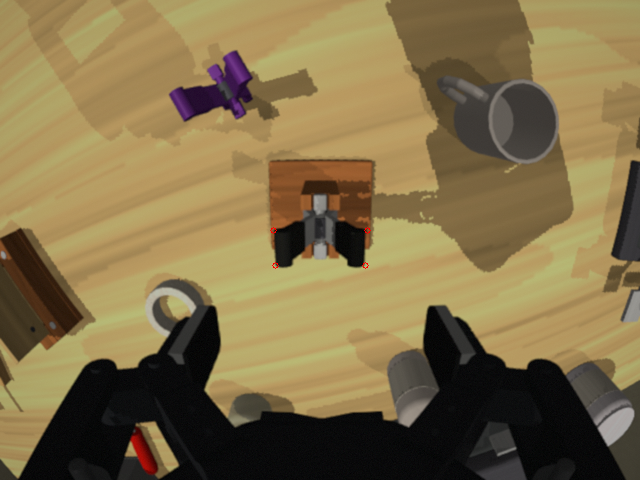

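{"method": "play_rows", "body": {"linear": [[-0.13, 0.13, 3], [0, 0, 3], [0, 0, 2.5], [0, 0, 1.5], [0, 0, 0.5], [0, 0, 0]], "twist": [[0, 0, 0], [0, 0, 0], [0, 0, 0], [0, 0, 0], [0, 0, 0], [0, 0, 0]], "gripper": [1, 1, 1, 1, 1, 1]}}

```text
t: 6.92
position: [0.4903, 0.1948, 0.1267]
ee_rot: [3.141, -0.0, 1.277]
contact_force: [1.2, -0.9, -0.4]
width: 0.0852
```

```bash
python3 - <<'E'
from h import *
s=bot.state();print(s['position'],s['ee_rot'],s['contact_force'])
im,d=bot.read_camera('wrist');w=im[...,::-1]
im,d=bot.read_camera('scene');a=cv2.resize(im[220:360,340:480,::-1],(480,480),interpolation=3)
cv2.imwrite('pics/g1.png',cv2.resize(np.hstack([a,w]),(800,343)))
E
```

```text
[0.49028725 0.19480999 0.12665026] [ 3.14134193e+00 -1.42095621e-04  1.27713775e+00] [ 1.20187547 -0.89451203 -0.36788645]
```

View pics/g1.png

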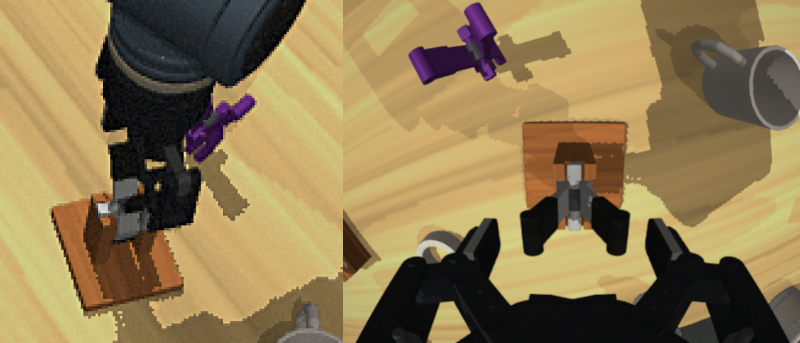

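{"method": "play_rows", "body": {"linear": [[0.1, -0.15, -0.1], [0, 0, 0], [0, 0, 0], [0, 0, 0], [0, 0, 0], [0, 0, 0], [0, 0, 0], [0, 0, 0]], "twist": [[0, 0, 0], [0, 0, 0], [0, 0, 0], [0, 0, 0], [0, 0, 0], [0, 0, 0], [0, 0, 0], [0, 0, 0]], "gripper": [0.8, 0.7, 0.6, 0.5, 0.4, 0.3, 0.2, 0.2], "newtons": 50}}

```text
t: 8.02
position: [0.4907, 0.1971, 0.1297]
ee_rot: [3.137, -0.003, 1.278]
contact_force: [-1.4, -0.5, 20.6]
width: 0.022
```

```bash
python3 - <<'E'
from h import *
s=bot.state();print(s['position'],s['ee_rot'],s['contact_force'],s['width'])
im,d=bot.read_camera('wrist');w=im[...,::-1]
im,d=bot.read_camera('scene');a=cv2.resize(im[220:360,340:480,::-1],(480,480),interpolation=3)
cv2.imwrite('pics/g2.png',cv2.resize(np.hstack([a,w]),(800,343)))
E
```

```text
[0.49071502 0.19708804 0.12973496] [ 3.13722347e+00 -3.02660988e-03  1.27759148e+00] [-1.40601395 -0.47922469 20.56111459] 0.02198072311648063
```

View pics/g2.png

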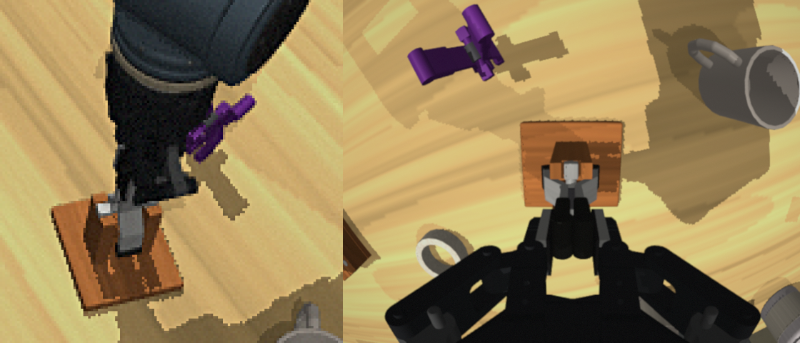

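{"method": "play_rows", "body": {"linear": [[0, 0, -0.3], [0, 0, -0.7], [0, 0, -2], [0, 0, -3], [0, 0, -3], [0, 0, -3], [0, 0, -1], [0, 0, 0]], "twist": [[0, 0, 0], [0, 0, 0], [0, 0, 0], [0, 0, 0], [0, 0, 0], [0, 0, 0], [0, 0, 0], [0, 0, 0]], "gripper": [0.2, 0.2, 0.2, 0.2, 0.2, 0.2, 0.2, 0.2]}}

```text
t: 9.12
position: [0.4888, 0.1964, 0.2571]
ee_rot: [3.142, -0.0, 1.277]
contact_force: [-0.1, -0.2, -1.2]
width: 0.0218
```

```bash
python3 - <<'E'
from h import *
s=bot.state();print(s['position'],s['ee_rot'],s['contact_force'],s['width'])
im,d=bot.read_camera('wrist');w=im[...,::-1]
im,d=bot.read_camera('scene');np.savez('s3.npz',im=im,d=d);a=cv2.resize(im[220:360,340:480,::-1],(480,480),interpolation=3)
cv2.imwrite('pics/g3.png',cv2.resize(np.hstack([a,w]),(800,343)))
E
```

```text
[0.48883693 0.1963932  0.25710549] [ 3.14151449e+00 -6.92107987e-05  1.27747158e+00] [-0.12594253 -0.19206538 -1.1751401 ] 0.02179417964714483
```

View pics/g3.png

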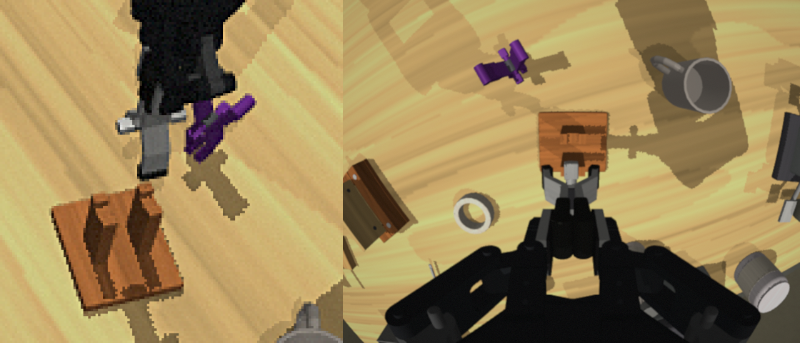

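{"method": "play_rows", "body": {"linear": [[-2, 0.53, 0], [-4, 1.06, 0], [-5, 1.33, 0], [-5.5, 1.46, 0], [-5.5, 1.46, 0], [-5, 1.33, 0], [-4.5, 1.2, 0], [-4, 1.06, 0]], "twist": [[0, 0, 0], [0, 0, 0], [0, 0, 0], [0, 0, 0], [0, 0, 0], [0, 0, 0], [0, 0, 0], [0, 0, 0]], "gripper": [0.2, 0.2, 0.2, 0.2, 0.2, 0.2, 0.2, 0.2]}}

```text
t: 10.22
position: [0.4759, -0.1722, 0.2561]
ee_rot: [-3.14, -0.0, 1.277]
contact_force: [-0.4, -0.2, -1.0]
width: 0.0219
```

{"method": "play_rows", "body": {"linear": [[-2.5, 0.66, 0], [0, 0, 0], [0, 0, 0], [0, 0, 0], [0, 0, 0], [0, 0, 0], [0, 0, 0], [0, 0, 0]], "twist": [[0, 0, 0], [0, 0, -5], [0, 0, -8], [0, 0, -8], [0, 0, -7], [0, 0, -4.8], [0, 0, 0], [0, 0, 0]], "gripper": [0.2, 0.2, 0.2, 0.2, 0.2, 0.2, 0.2, 0.2]}}

```text
t: 11.22
position: [0.4755, -0.1964, 0.2567]
ee_rot: [-3.141, -0.001, 1.848]
contact_force: [0.1, -0.0, -0.5]
width: 0.0215
```

```bash
python3 - <<'E'
from h import *
np.set_printoptions(precision=4,suppress=True)
s=bot.state();p0=s['position'];print(p0,s['ee_rot'],np.degrees(s['ee_rot'][2]),s['contact_force'],s['width'])
w=bot.read_camera('wrist')[0][...,::-1]
for n in('scene','top'):
    im,d=bot.read_camera(n);W=cloud(n,d);im=im.astype(int)
    L=(W-p0)@pose(s['ee_rot'])   # tool coords
    near=(d>0)&(abs(L[...,0])<.05)&(abs(L[...,1])<.035)
    for nm,m in(('jaws',near&(L[...,2]>.06)&(L[...,2]<.11)),('pin',near&(abs(L[...,1])>.016)&(L[...,2]>.03)&(L[...,2]<.06))):
        q=L[m]
        if len(q): print(n,nm,len(q),'min',np.percentile(q,2,axis=0),'max',np.percentile(q,98,axis=0),'med',np.median(q,axis=0))
    if n=='scene': a=cv2.resize(im[90:250,230:390,::-1].astype(np.uint8),(480,480),interpolation=3)
cv2.imwrite('pics/g4.png',cv2.resize(np.hstack([a,w]),(800,343)))
E
```

```text
[ 0.4755 -0.1964  0.2567] [-3.1409 -0.0007  1.8481] 105.88836711090593 [ 0.0825 -0.0024 -0.4509] 0.0215274856911146
scene jaws 135 min [-0.0237 -0.0112  0.0607] max [0.0249 0.0101 0.0899] med [0.0188 0.0014 0.0791]
scene pin 43 min [-0.0057 -0.0281  0.0389] max [0.0051 0.0251 0.0491] med [0.0008 0.0178 0.0429]
```

View pics/g4.png

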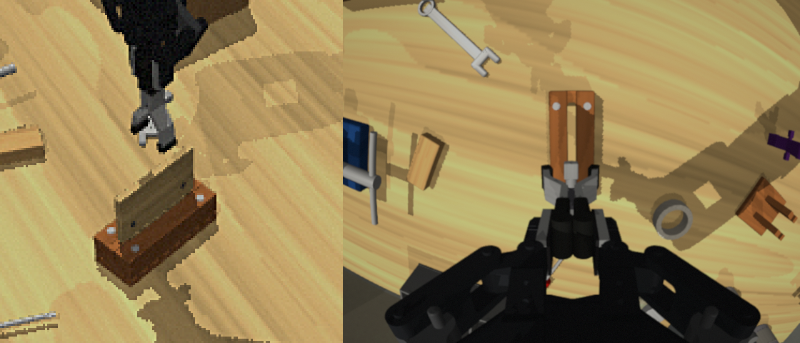

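{"method": "play_rows", "body": {"linear": [[0, 0, 1], [0, 0, 1.5], [0, 0, 1.5], [0, 0, 1.5], [0, 0, 0.9], [0, 0, 0.4], [0, 0, 0], [0, 0, 0]], "twist": [[0, 0, 0], [0, 0, 0], [0, 0, 0], [0, 0, 0], [0, 0, 0], [0, 0, 0], [0, 0, 0], [0, 0, 0]], "gripper": [0.2, 0.2, 0.2, 0.2, 0.2, 0.2, 0.2, 0.2]}}

```text
t: 12.38
position: [0.4759, -0.1966, 0.1897]
ee_rot: [3.141, 0.001, 1.85]
contact_force: [1.1, 0.3, -0.9]
width: 0.0219
```

```bash
python3 - <<'E'
from h import *
np.set_printoptions(precision=4,suppress=True)
s=bot.state();p0=s['position'];print(s['t'],p0,np.degrees(s['ee_rot'][2]),s['contact_force'],s['width'])
w=bot.read_camera('wrist')[0][...,::-1]
im,d=bot.read_camera('scene');W=cloud('scene',d);L=(W-p0)@pose(s['ee_rot'])
near=(d>0)&(abs(L[...,0])<.05)&(abs(L[...,1])<.012)&(W[...,2]>.085)&(W[...,2]<.112)
g=im.max(-1).astype(int)-im.min(-1); 
for nm,m in(('grey',near&(g<25)),('wood',near&(g>=25))):
    q=L[m]; print(nm,len(q),np.percentile(q,[3,50,97],axis=0) if len(q) else '')
pan=(d>0)&(abs(L[...,0])<.015)&(abs(L[...,1])<.06)&(abs(L[...,1])>.03)&(W[...,2]>.08)&(g>=25)
q=W[pan];print('panel top z',np.percentile(q[:,2],[95,98]),'tool-x',np.percentile(L[pan][:,0],[3,97]))
a=cv2.resize(im[110:230,240:360,::-1],(480,480),interpolation=3)
b=cv2.resize(w[160:360,220:420],(480,480),interpolation=3)
cv2.imwrite('pics/g5.png',cv2.resize(np.hstack([a,b]),(800,400)))
E
```

```text
12.375 [ 0.4759 -0.1966  0.1897] 105.99563858240839 [ 1.1484  0.3069 -0.9156] 0.021869762274153586
grey 55 [[-0.022  -0.01    0.0783]
 [ 0.0201  0.0025  0.0835]
 [ 0.0244  0.0097  0.0912]]
wood 36 [[-0.0225 -0.0026  0.0788]
 [ 0.0033  0.005   0.0883]
 [ 0.0061  0.0105  0.1025]]
panel top z [0.1173 0.1178] tool-x [-0.0039  0.0053]
```

View pics/g5.png

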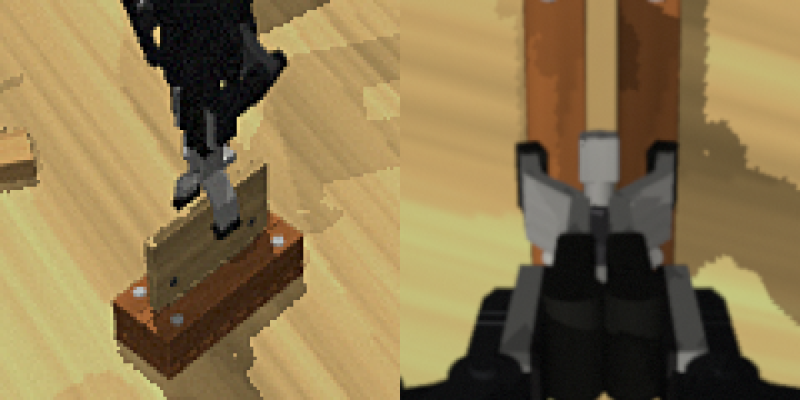

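```bash
python3 -c "
from rig import bot
bot.hand_in();s=bot.state();print(s['t'],s['position'],s['width'],s['contact_force'])"
```

```text
the job is handed in; nothing more can be done
the job is handed in; nothing more can be done
```

The panel is home, and the clamp is held squeezed open around the middle of its top edge. I handed the job in at about 12.5 s.

- **Panel:** I pushed it down against about 4 N of friction until it hit a hard stop, where the push rose to about 24 N with no more travel. The cameras then put its top edge at about 115–118 mm, against 115 mm when home. The reading is 1–3 mm high at most, within the calibration error.
- **Clamp:** I gripped it by the handles at 50 N and squeezed it to its stop, with the fingers 22 mm apart. Then I lifted it straight out of the rest and turned it 33° to match the panel. While squeezing, the gripper briefly pressed it down into the rest with about 20 N, under the 40 N limit.
- **Last check before handing in:**
  - The clamp is upright, with one jaw on each side of the panel.
  - The panel is centred in the mouth to about 1 mm.
  - There is an estimated 12 mm of clearance on each side.
  - The edge is about 18 mm above the jaw tips.
  - The force reading was near zero (about 1 N), so there was no sign of the clamp touching anything.

I kept clear of the other things on the bench but did not measure their positions again at the end. I also got no reading after handing in, because the robot accepts no more calls then.

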